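# Clear broken gingerbread off the sorting tray

## Robot

A 6-joint arm with a two-finger parallel gripper is mounted at the origin on a cart in front of the work surface, level with it; the furniture and walls round the work are solid. World frame = base frame: x ahead of the robot, y to its left, z up, the work surface at z = 0. Lengths are in m, angles in rad, forces in N, time in s.
With the tool pointing down it reaches from about 0.325 to 0.775 m from the base axis. Payload 5.5 kg.
Tool frame: the origin (TCP) lies midway between the tips of the shut fingers; the grasp point (between the pads) lies 19 mm behind it; z points along the fingers, y is the direction in which the jaws open and shut (so a half turn about z gives the same grasp; the last joint's range is limited). The gripper opens to 88 mm and grips with 3 to 60 N. Pads are 20 mm wide; open, the fingers measure 115 mm over their backs; the gripper's body (75 mm by 178 mm) begins 61 mm behind the grasp point.
Start: joints at [-1.397, 0.091, 1.231, -0, 1.82, -0.057], TCP at [0.137, -0.584, 0.223] pointing down, gripper open.
Joint ranges: [-2.87, 2.87], [-0.86, 2.18], [0.17, 2.46], [-1.51, 4.65], [0.06, 2.69], [-2.65, 2.65]. Speed limits (rad/s): [2.57, 2.57, 3.01, 3.14, 3.14, 3.14].

## Interface

Orientations are given as a rotation vector (axis times angle).
In Python, from cell import move_pose, line_to, movej, grip, pause, inverse_kinematics, get_state, capture, calibration, MotionError, finish_job gives the robot as it stands. Calls block until the motion is done:
- move_pose(position, orientation): joint-space move of the TCP to a pose.
- line_to(position, rotation=None, feed=0.15, f_stop=None): straight line of the TCP; rotation=None keeps the orientation; feed is the mean speed in m/s. With f_stop (N) it stops when the force on the tool has changed by that much, and returns True; else False.
- movej(angles): joint-space move.
- grip(opening, grip_force=None): finger opening in m; grip_force is the grip in N (None keeps the last); returns when the fingers have stopped.
- pause(seconds).
- inverse_kinematics(position, orientation): joint angles nearest the present ones, or None.
- get_state(): the state.
- capture(name): name is "side" or "top"; returns the picture (480x640x3 uint8, red, green, blue); there is no depth.
- calibration(name): a dict with "mtx" (3x3 intrinsics, pixels), "dist_coeffs" ([k1, k2, p1, p2, k3] as OpenCV has them; the pictures are not rectified), "R" (3x3) and "t" (3): a world point X has camera coordinates R X + t. Camera axes: x right, y down, z forward; pixel columns grow to the right and rows downward; lengths in m; the calibration is good to about 2 mm. A picture is of the moment at which its call begins. calibration takes no time and is no camera call.
A pose or a line that the arm cannot do raises MotionError and nothing moves.
- finish_job(): hands the job in, once; it reports no verdict.
The state is a dict: "time_s": time; "joint_positions": joint angles; "qd": joint speeds; "joint_torque": joint torques, N m; "tool_pos": TCP position; "tool_rot": TCP orientation; "force": force on the tool from outside, world axes, zero at the start; "moment": the same for the moment, N m; "gripper_width": finger opening in m.
Only numpy, scipy, OpenCV 4.12 (cv2) and the standard library are available. Lean on these libraries where they do the work, as an engineer would, in place of code of your own. Each camera call takes 0.05 s, during which the arm holds its last target.

## Task

Three broken gingerbread pieces lie on the raised steel sorting tray, behind its sliding gate. Push this gate fully open by its blue knob, sweep all three pieces along the tray and over the spout into the scrap pan with your fingertips, then push the gate fully shut again for the next batch. Only push and sweep: do not lift or carry anything, and leave the pan and the things lying round the tray where they are.

Things in the scene. Friction and masses are not known exactly. Their poses are not given: they have to be found in the camera images.
- sorting_tray: Heavy stainless tray on four legs, fixed to the bench. Origin on the bench under the tray; its x axis points away from the robot, y to the robot's left (at yaw 0), z up. It drains to its -y end, where the gate, the spout and the pan are. The gingerbread's friction on the steel is about 0.6.
- tray_deck (a point): On the tray's flat deck, at x = 0, y = 40, z = 100 mm in the tray's frame. The deck spans x = -118..118 mm and y = -70..148 mm of that frame, walled 25 mm high on the near, far and +y sides. Beyond y = -70 mm two slanting walls narrow it to an opening 112 mm wide (x = -56..56) at y = -131 mm.
- tray_mouth (a point): Middle of the opening that the gate closes, on the deck surface: x = 0, y = -140, z = 100 mm in the tray's frame. The gate's track runs along x here, out to x = 178 mm, 18 mm wide, its top 12 mm above the deck beside the opening and flush with the deck in it.
- spout_end (a point): Lower edge of the spout, above the scrap pan: x = 0, y = -178, z = 76 mm in the tray's frame. The deck ends at y = -155 mm; from there the spout falls at 45 degrees between cheeks at x = -60 and 60 mm.
- gate (a joint): Sliding gate in the tray's opening: 0 = fully shut, 0.112 m = fully open (stop at both ends). It slides along the tray's +x to open, needs about 2.5 N, and stays where it is left; it may start up to 20 mm ajar. The gate is a plate 116 mm long, 4 mm thick, its top flange (14 mm wide) 25 mm above the deck.
- gate_knob (a point): Top of the gate's blue upright knob: a cylinder 18 mm in diameter, from 27 to 44 mm above the deck, on the near end of the gate. It moves with the gate: 48 mm on the near (-x) side of the opening's middle when shut, 64 mm on the far side when open. Push it sideways, at its near side to open and at its far side to shut.
- broken_round: Broken gingerbread: round with a slice missing, white icing rings and red dots; about 53 x 62 mm, 9 mm thick, 30 g. Origin on the underside, at the middle of the former round; the straight break is on its -x side.
- broken_heart: Broken gingerbread: heart without its tip, white outline; about 63 x 51 mm, 9 mm thick, 30 g. Origin at the middle of its underside.
- broken_star: Broken gingerbread: blue-iced six-armed star with one arm missing; about 65 mm across, 11 mm thick with the icing, 30 g. Origin at the middle of its underside.
- scrap_pan: Loose open aluminium pan, 220 (x) x 170 (y) x 53 mm high, 2 mm walls, 0.6 kg, standing on the bench under the spout. Origin at the middle of its underside.
- ribbon_spool: Spool of red ribbon lying on the bench behind the scissors (the nearer of the two spools to be seen), 104 x 132 x 32 mm with its loose end. Leave alone.
- scissors: Scissors with red handles, 87 x 199 x 9 mm, lying on the bench. Leave alone.
- marker: White marker pen with a black cap, 135 mm long, 17 mm thick, lying on the bench to the left of the tray (another lies at the far right). Leave alone.
Not all that is in view belongs to the job. Leave any green or pink look-alike of the broken_heart alone.

How it is judged:
On the way, in this order (a step that is already met when the one before it is completed fails the run):
1. the gate has been pushed fully open (value of joint gate above 0.104 m), for 0.1 s.
2. all three broken pieces are in the scrap pan (x of broken_round in the frame of scrap_pan between -0.108 and 0.108 m and y of broken_round in the frame of scrap_pan between -0.083 and 0.083 m and z of broken_round in the frame of scrap_pan between -0.01 and 0.045 m and x of broken_heart in the frame of scrap_pan between -0.108 and 0.108 m and y of broken_heart in the frame of scrap_pan between -0.083 and 0.083 m and z of broken_heart in the frame of scrap_pan between -0.01 and 0.045 m and x of broken_star in the frame of scrap_pan between -0.108 and 0.108 m and y of broken_star in the frame of scrap_pan between -0.083 and 0.083 m and z of broken_star in the frame of scrap_pan between -0.01 and 0.045 m), for 0.2 s.
At the end, for the whole second after the job is handed in: The gate is shut to within 6 mm, all three pieces lie at rest inside the scrap pan (their origins within its walls and below its rim), and the pan stands level (all of step 2 and value of joint gate below 0.006 m and linear speed of each of broken_round, broken_heart, broken_star below 0.03 m/s and angle between scrap_pan's own z axis and vertical below 0.1 rad); the robot touches nothing.
It fails at once if a gingerbread piece is lifted more than 20 mm above the deck (z of any of broken_round, broken_heart, broken_star in the frame of sorting_tray above 0.12 m).
It fails at once if the pan is lifted or shoved more than 25 mm (distance of scrap_pan from where it was at the start of the episode above 0.025 m).
It fails at once if the scissors, the marker or the ribbon is moved more than 20 mm (distance of any of scissors, marker, ribbon_spool from where it was at the start of the episode above 0.02 m).
It also fails if it takes over 61 s, if anything falls off the work surface, if the arm or the gripper's body presses on something with over 40 N, if the wrist force passes 120 N, or if a joint passes its speed limit or range.

## Working session

There is one attempt and no reset: what is moved stays moved. The work goes in short steps, each a Python script; the robot and the scene stay as the last script left them, time stands still between calls to the robot, and variables do not carry over. Pictures are saved under pics/ and viewed, and the job is handed in when it is done.

```bash
mkdir -p pics; ls
python3 - <<'E'
from cell import *
import cv2
for n in("side","top"):
    cv2.imwrite(f"pics/{n}0.png",capture(n)[:,:,::-1])
    c=calibration(n);print(c)
s=get_state();print(s)
E
```

```text
pics
{'mtx': array([[561.42913477,   0.        , 319.88114564],
       [  0.        , 561.42913477, 241.08373643],
       [  0.        ,   0.        ,   1.        ]]), 'dist_coeffs': array([-0.17546818,  0.        ,  0.        ,  0.        ,  0.        ]), 'R': array([[-0.9991808 ,  0.03962278,  0.00823161],
       [ 0.00789963,  0.39045897, -0.92058644],
       [-0.0396903 , -0.91976727, -0.39045211]]), 't': array([0.57259788, 0.14865312, 1.45916206])}
{'mtx': array([[507.49345685,   0.        , 319.98453381],
       [  0.        , 507.49345685, 233.32352425],
       [  0.        ,   0.        ,   1.        ]]), 'dist_coeffs': array([0.01566769, 0.        , 0.        , 0.        , 0.        ]), 'R': array([[-0.02773636, -0.99941361, -0.02007787],
       [-0.9974017 ,  0.02900531, -0.06594348],
       [ 0.06648718,  0.01819667, -0.99762134]]), 't': array([-0.06159437,  0.57041856,  1.31454581])}
{'time_s': 0.1, 'joint_positions': array([-1.39668995e+00,  9.18044471e-02,  1.23176088e+00,  2.88447015e-06,
        1.81984041e+00, -5.66756394e-02]), 'qd': array([-0.00093097, -0.00126586, -0.00426624,  0.00033858, -0.00114899,
       -0.00093157]), 'joint_torque': array([ 3.43226602e-03, -4.47858453e+01, -4.07568455e+01,  7.01586180e-02,
        2.84566137e-02, -1.12793302e-04]), 'tool_pos': array([ 0.13720837, -0.58381433,  0.22161006]), 'tool_rot': array([-3.11890234e+00, -3.61500292e-01,  1.62646827e-04]), 'force': array([ 0.18932694, -0.03887873, -0.39452926]), 'moment': array([ 0.04119648,  0.02801472, -0.01909704]), 'gripper_width': 0.08811395760930413}
```

View pics/top0.png

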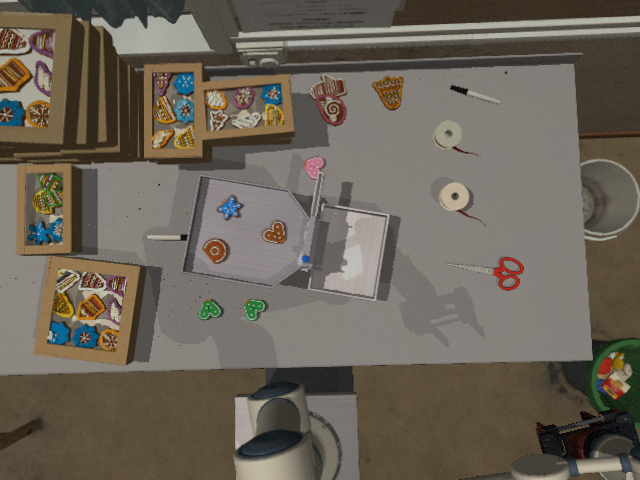

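View pics/side0.png

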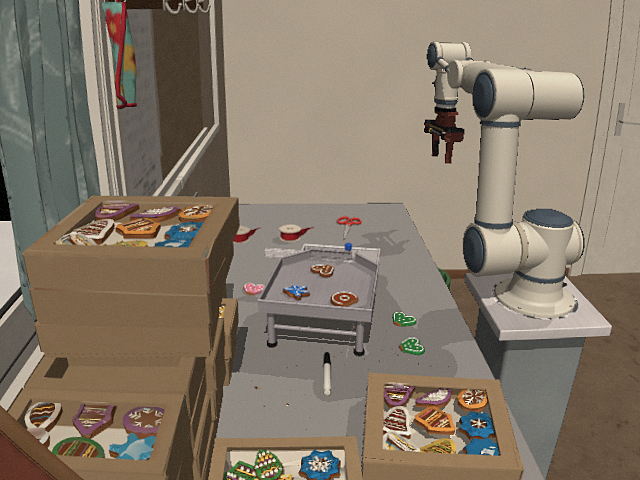

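Run:
```python
import cv2
i=cv2.imread("pics/top0.png")
cv2.imwrite("pics/top0c.png",cv2.resize(i[160:310,175:405],None,fx=3.47,fy=3.47,interpolation=cv2.INTER_CUBIC))
i=cv2.imread("pics/side0.png")
cv2.imwrite("pics/side0c.png",cv2.resize(i[220:370,240:400],None,fx=4,fy=4,interpolation=cv2.INTER_CUBIC))
```

```text
(no output)
```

View pics/top0c.png

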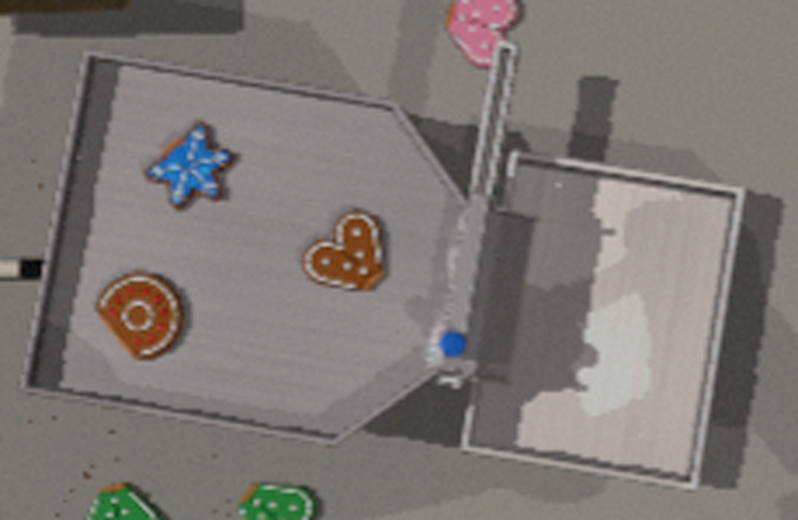

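View pics/side0c.png

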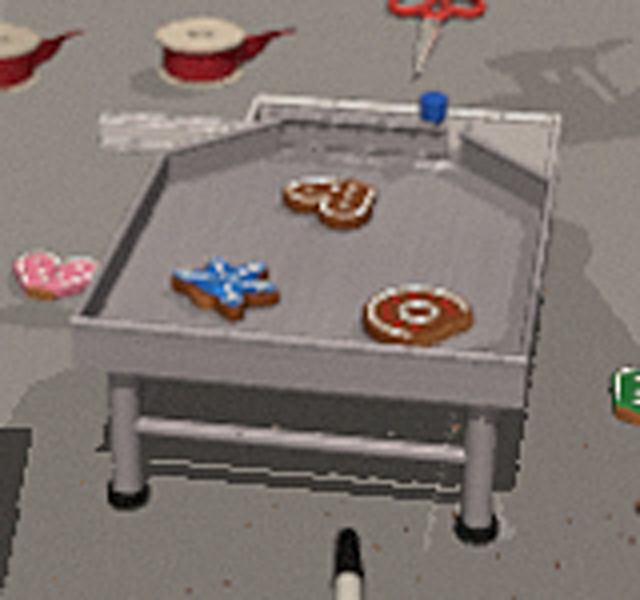

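```bash
cat > h.py <<'E'
import numpy as np, cv2
from scipy.optimize import least_squares
from cell import *
def proj(n,P):
    c=calibration(n); return cv2.projectPoints(np.float64(P).reshape(-1,1,3),cv2.Rodrigues(c["R"])[0],c["t"],c["mtx"],c["dist_coeffs"])[0][:,0]
def back(n,uv,z):
    c=calibration(n); p=cv2.undistortPoints(np.float64([[uv]]),c["mtx"],c["dist_coeffs"])[0,0]
    d=c["R"].T@np.array([p[0],p[1],1]); o=-c["R"].T@c["t"]; return o+d*(z-o[2])/d[2]
def T(q,P):
    P=np.atleast_2d(P)/1000.; c,s=np.cos(q[2]),np.sin(q[2])
    return np.c_[q[0]+c*P[:,0]-s*P[:,1],q[1]+s*P[:,0]+c*P[:,1],P[:,2]]
def Ti(q,X):
    c,s=np.cos(q[2]),np.sin(q[2]); d=np.array(X[:2])-q[:2]; return 1000*np.array([c*d[0]+s*d[1],-s*d[0]+c*d[1]])
def ct(u,v): return (175+u/3.47,160+v/3.47)
def cs(u,v): return (240+u/4,220+v/4)
E
python3 - <<'E'
from h import *
M=np.array([[119,149,125],[-119,149,125],[119,-70,125],[-119,-70,125],[178,-140,112]])
uvt=np.array([ct(89,55),ct(25,386),ct(397,104),ct(336,440),ct(506,43)])
uvs=np.array([cs(76,322),cs(528,357)]);Ms=M[:2]
f=lambda q:np.r_[(proj("top",T(q,M))-uvt).ravel(),(proj("side",T(q,Ms))-uvs).ravel()]
r=least_squares(f,[.5,.1,0]);q=r.x;print(q,np.round(f(q).reshape(-1,2),2))
np.save("q.npy",q)
for n,p,z in [("round",(141,315),109),("heart",(347,255),109),("star",(190,167),111),("knob",(453,344),144)]:
    X=back("top",ct(*p),z/1000);print(n,X,Ti(q,X))
print("knob side",Ti(q,back("side",cs(433,98),.144)))
for p in [(740,190),(695,485),(512,155),(465,450)]:print("pan",Ti(q,back("top",ct(*p),.053)))
E
```

```text
[ 0.56561308  0.08636903 -0.19597973] [[-0.64 -0.36]
 [-0.16  0.59]
 [-1.17  0.19]
 [-0.56  0.32]
 [-0.05 -0.27]
 [ 0.31 -2.56]
 [-0.73 -1.81]]
round [0.52698458 0.1773356  0.109     ] [-55.60275004  81.70319425]
heart [0.56519215 0.03080921 0.109     ] [ 10.40616181 -54.57822343]
star [0.63076006 0.14058786 0.111     ] [53.34198901 65.86685225]
knob [ 0.49974172 -0.04414295  0.144     ] [ -39.19612584 -140.84060811]
knob side [ -40.10339711 -125.96110389]
pan [ 108.47136611 -325.66644401]
pan [-110.19854883 -327.65928719]
pan [ 106.34473022 -155.6764655 ]
pan [-113.45520364 -158.04142298]
```

```bash
cat >> h.py <<'E'
try: q=np.load("q.npy")
except Exception: q=None
def W(x,y,z): return T(q,[x,y,z])[0]
SGN=-1
def R(a=0,sgn=None):
    phi=q[2]+(sgn or SGN)*np.pi/2+a
    phi=(phi+np.pi)%(2*np.pi)-np.pi
    return np.array([np.pi*np.cos(phi/2),np.pi*np.sin(phi/2),0])
def st(l=""):
    s=get_state(); print(l,round(s["time_s"],2),"tray",np.round(Ti(q,s["tool_pos"]),1),"z",round(s["tool_pos"][2],4),"F",np.round(s["force"],1),"w",round(s["gripper_width"],3))
def snap(name,n="top",box=(160,310,175,405),k=3.4):
    i=capture(n)[:,:,::-1]; a,b,c,d=box
    cv2.imwrite(f"pics/{name}.png",cv2.resize(i[a:b,c:d],None,fx=k,fy=k,interpolation=cv2.INTER_CUBIC))
E
python3 - <<'E'
from h import *
for s in(-1,1):
  for p,a in [((-74,-140,200),0),((-74,-140,134),0),((100,-140,134),0),((63,114,104),-.2),((-65,125,104),.2),((0,-158,104),.2)]:
    print(s,p,inverse_kinematics(W(*p),R(a,s)))
E
```

```text
-1 (-74, -140, 200) None
-1 (-74, -140, 134) None
-1 (100, -140, 134) None
-1 (63, 114, 104) [ 2.28410689e-01  3.02834821e-01  1.20133354e+00 -4.44089210e-16
  1.63742430e+00 -2.51720224e+00]
-1 (-65, 125, 104) None
-1 (0, -158, 104) None
1 (-74, -140, 200) [-1.51131751e-01 -2.71467878e-01  1.61188946e+00 -4.44089210e-16
  1.80117107e+00  4.48479765e-02]
1 (-74, -140, 134) [-1.51131751e-01 -2.71530373e-01  1.72844099e+00 -4.44089210e-16
  1.68468203e+00  4.48479765e-02]
1 (100, -140, 134) [-1.63328148e-01  1.99717386e-01  1.26823297e+00 -4.44089210e-16
  1.67364230e+00  3.26515796e-02]
1 (63, 114, 104) [ 2.28410689e-01  3.02834821e-01  1.20133354e+00 -4.44089210e-16
  1.63742430e+00  6.24390416e-01]
1 (-65, 125, 104) [ 3.39062534e-01  2.22234389e-02  1.51191133e+00 -4.44089210e-16
  1.60745788e+00  3.35042261e-01]
1 (0, -158, 104) [-1.90671462e-01 -6.34078599e-02  1.59637341e+00 -4.44089210e-16
  1.60862710e+00 -1.94691735e-01]
```

SGN=+1. Open the gate.

```bash
sed -i 's/^SGN=-1/SGN=1/' h.py
python3 - <<'E'
from h import *
grip(0.0)
move_pose(W(-76,-140,210),R()); st("above")
line_to(W(-76,-140,134),feed=.12,f_stop=8); st("down")
print(line_to(W(30,-140,134),feed=.08,f_stop=15)); st("mid")
print(line_to(W(52,-140,134),feed=.04,f_stop=15)); st("end")
line_to(W(25,-140,134),feed=.12)
line_to(W(25,-140,200),feed=.2); st("up")
snap("g1"); snap("g1s","side",(220,370,240,400),4)
E
```

```text
above 3.72 tray [ -75.8 -140.6] z 0.21 F [0.5 0.3 0.6] w 0.001
down 4.5 tray [ -75.6 -140. ] z 0.1348 F [ 0.5 -0.2 -0.2] w 0.0
False
mid 5.97 tray [  30.  -139.9] z 0.1339 F [-0.8  0.1  0.1] w 0.001
True
end 6.47 tray [  47.3 -140. ] z 0.1332 F [-2.2 -0.4  2.2] w 0.001
up 7.28 tray [  25.5 -140. ] z 0.1997 F [-0.2 -0.1  0. ] w 0.001
```

View pics/g1.png

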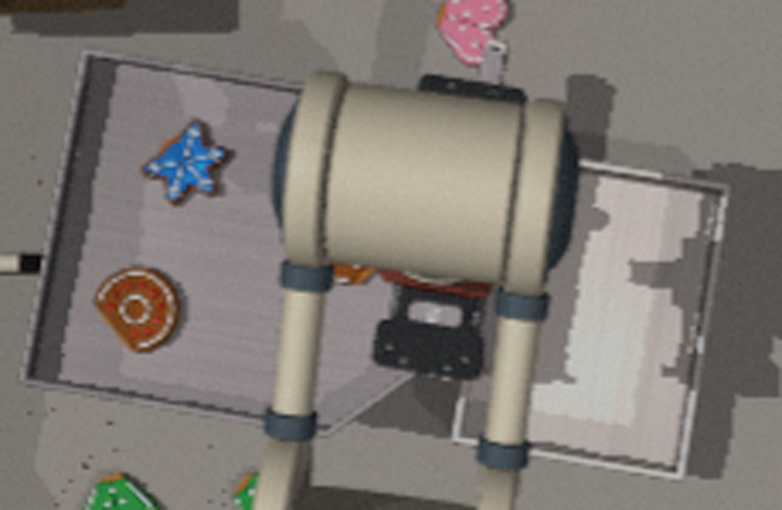

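View pics/g1s.png

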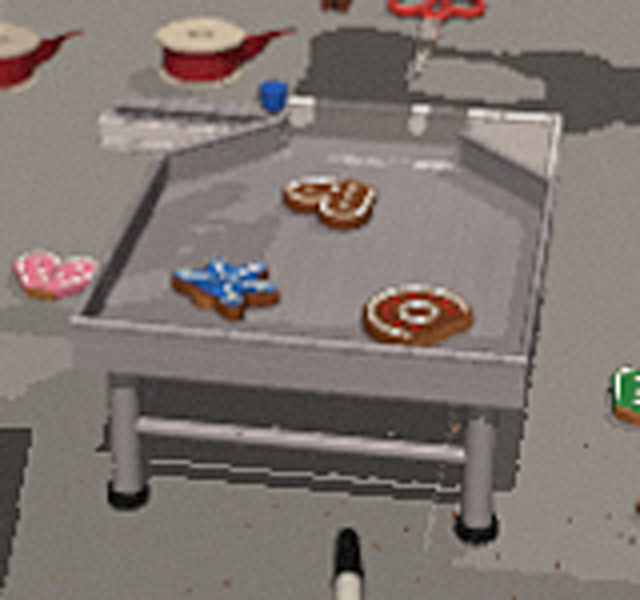

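Side view: the knob is now at crop (272,88), gate out along the track, mouth clear. Checking its x numerically, then sweeping the heart.

```bash
cat >> h.py <<'E'
def sweep(c,end,back,zt=0.104,first=False):
    """push piece at tray c toward end (TCP end), fingers `back` mm behind c"""
    c=np.array(c,float);end=np.array(end,float);u=(end-c)/np.linalg.norm(end-c)
    a=np.arctan2(u[0],-u[1]); s=c-u*back
    line_to(W(*s,160),R(a),feed=.25) if not first else move_pose(W(*s,160),R(a))
    st("over")
    if first:
        print(line_to(W(*s,94),feed=.035,f_stop=4)); st("touch")
        zt=get_state()["tool_pos"][2]+.0035; np.save("zt.npy",zt)
    line_to(W(*s,zt*1000),feed=.06); st("low")
    print(line_to(W(*end,zt*1000),feed=.11,f_stop=20)); st("end")
    line_to(W(*end,170),feed=.25)
E
python3 - <<'E'
from h import *
print(Ti(q,back("side",cs(433,98),.144)),Ti(q,back("side",cs(272,88),.144)))
grip(0.030)
sweep((10,-55),(3,-158),56,first=True)
snap("h1"); snap("h1s","side",(220,370,240,400),4)
E
```

```text
[ -40.10339711 -125.96110389] [  62.24450037 -124.07071665]
over 8.67 tray [14.   0.3] z 0.1604 F [-0.9 -0.2  0.1] w 0.03
True
touch 10.18 tray [13.7  0.9] z 0.1004 F [-0.8 -0.1  4.3] w 0.03
low 10.43 tray [13.9  0.9] z 0.1041 F [ 0.  -1.1 -0.3] w 0.03
False
end 12.03 tray [   3.  -157.5] z 0.1039 F [ 0.1  0.6 -0.3] w 0.03
```

View pics/h1s.png

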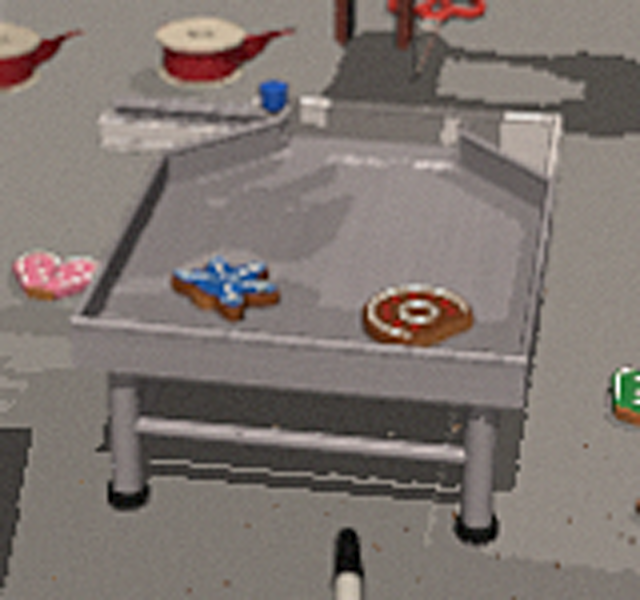

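View pics/h1.png

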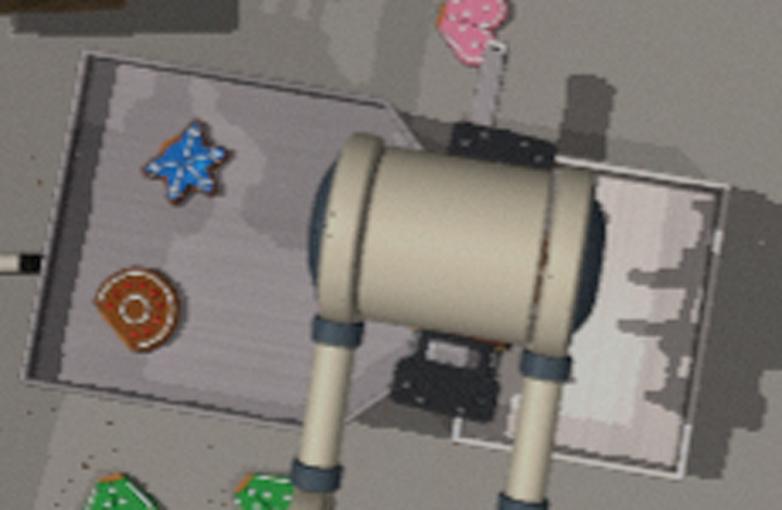

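Heart is off the deck (brown edges show under the arm, in the pan). Star next.

Run:
```python
from h import *
sweep((53,66),(4,-158),49)
line_to(W(0,0,170),feed=.25)
snap("s1"); snap("s1s","side",(220,370,240,400),4)
```

```text
over 13.82 tray [ 63.5 112.9] z 0.1599 F [ 0.4 -0.1 -0.4] w 0.03
low 14.9 tray [ 63.8 114. ] z 0.1047 F [ 0.8 -0.2  0.4] w 0.03
False
end 17.58 tray [   4.1 -157.7] z 0.104 F [-0.9  0.2  0.5] w 0.03
```

View pics/s1.png

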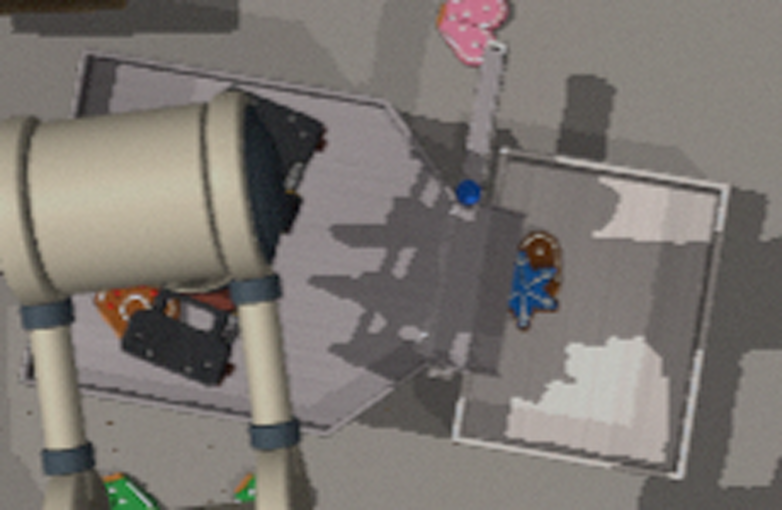

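View pics/s1s.png

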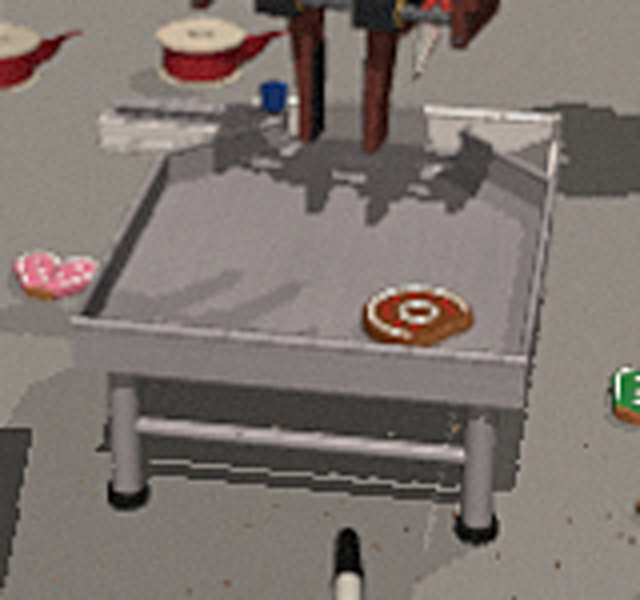

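Heart and star lie in the pan (star on the heart, near crop (535,280)). Now the round, aimed slightly to the near side so it doesn't stack.

Run:
```python
from h import *
sweep((-55,82),(-16,-158),44)
line_to(W(90,30,190),feed=.25)
snap("r1"); snap("r1s","side",(220,370,240,400),4)
```

```text
over 19.59 tray [-61.5 124.5] z 0.1602 F [-0.3 -1.4 -1.3] w 0.03
low 20.68 tray [-61.8 125.6] z 0.1046 F [-0.1  0.6  0.3] w 0.03
False
end 23.43 tray [ -16.  -157.7] z 0.104 F [ 0.1 -0.3  0.3] w 0.03
```

View pics/r1.png

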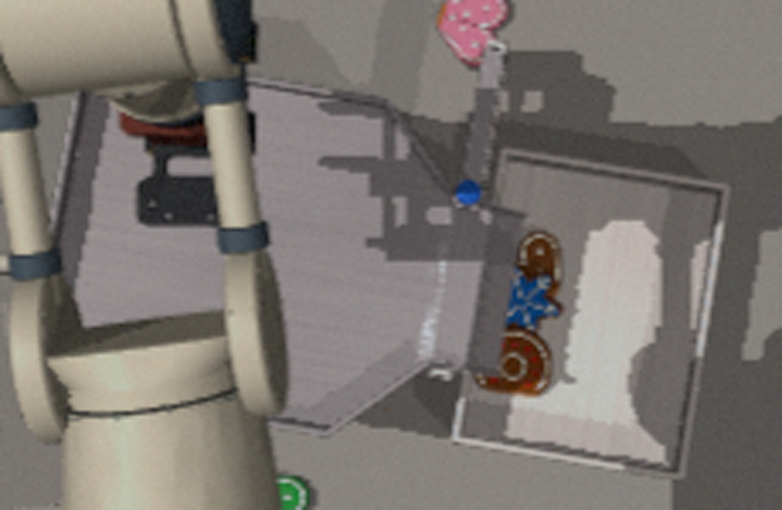

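View pics/r1s.png

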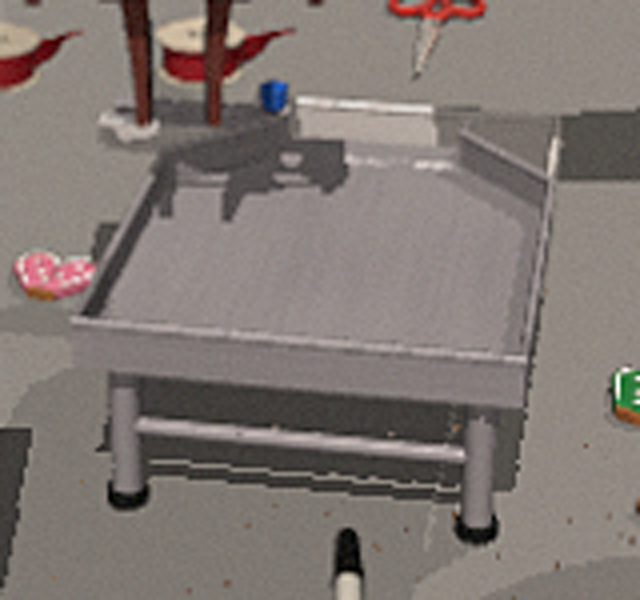

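Deck is empty, all three in the pan. Shut the gate.

Run:
```python
from h import *
grip(0.0)
line_to(W(98,-140,190),R(),feed=.25)
line_to(W(98,-140,134),feed=.12,f_stop=8); st("down")
print(line_to(W(-18,-140,134),feed=.08,f_stop=15)); st("mid")
print(line_to(W(-45,-140,134),feed=.03,f_stop=15)); st("end")
line_to(W(0,-140,134),feed=.12)
line_to(W(0,-140,200),feed=.2)
move_pose(W(100,110,230),R()); st()
snap("c1"); snap("c1s","side",(220,370,240,400),4)
```

```text
down 27.03 tray [  98.1 -139.4] z 0.1344 F [-0.1  0.  -0.2] w 0.001
False
mid 28.63 tray [ -18.  -140.2] z 0.134 F [ 1.3 -0.5  0.4] w 0.001
True
end 29.17 tray [ -28.6 -140.1] z 0.1342 F [ 2.8 -0.8  2.2] w 0.001
 31.09 tray [ 99.9 108.8] z 0.2292 F [0.3 0.  0.6] w 0.001
```

View pics/c1.png

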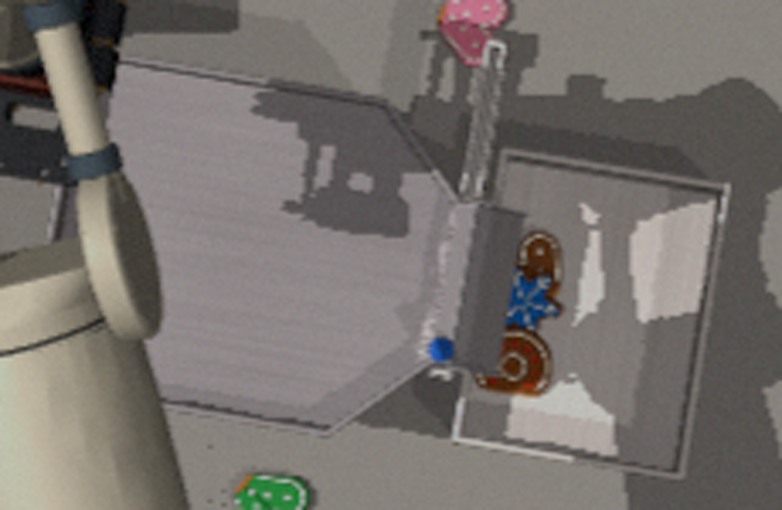

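View pics/c1s.png

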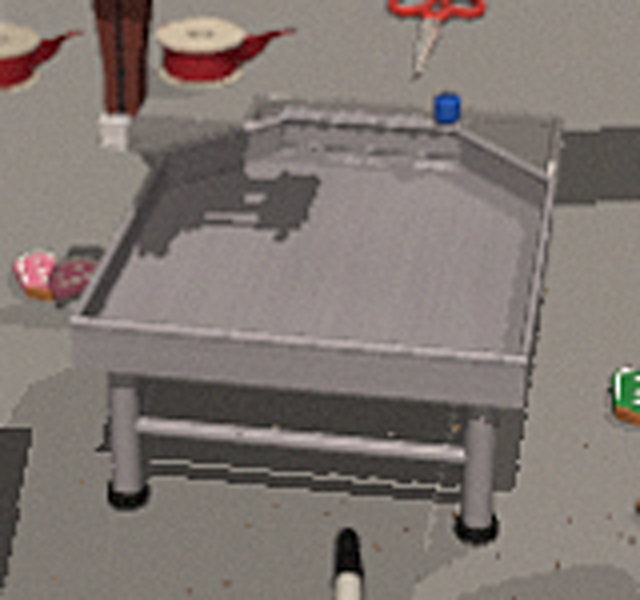

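Run:
```python
from h import *
u=lambda a,b:(175+a/3.4,160+b/3.4)
print("knob top open/shut",Ti(q,back("top",u(467,192),.144)),Ti(q,back("top",u(441,348),.144)))
print("side",Ti(q,back("side",cs(272,88),.144)),Ti(q,back("side",cs(447,101),.144)))
for n,p in [("round",(515,365)),("heart",(540,265)),("star",(531,301))]: print(n,Ti(q,back("top",u(*p),.012)))
for p in [(728,188),(682,475),(505,152),(456,438)]:print("pan",Ti(q,back("top",u(*p),.053)))
```

```text
knob top open/shut [  63.62577182 -139.64916948] [ -47.03562776 -140.16209595]
side [  62.24450037 -124.07071665] [ -49.27878357 -122.76729516]
round [ -50.34059074 -192.05053843]
heart [  29.15508659 -198.27023581]
star [   0.47043498 -196.02645908]
pan [ 107.46750565 -328.05020798]
pan [-109.91290504 -328.37985825]
pan [ 106.66441349 -158.17093851]
pan [-111.26779271 -157.95500156]
```

Run:
```python
from h import *
finish_job(); st()
```

```text
the job is handed in; nothing more can be done
the job is handed in; nothing more can be done
```

I pushed the gate open by its blue knob until it hit the stop. I then swept the heart, the star and the round one at a time over the spout, pushed the gate shut to its stop, and moved the arm clear. The job was handed in at about 31 s of the 61 s allowed.

What the last pictures showed:
- **Gate:** the knob was at x = 63.6 mm when open (64 expected) and −47 mm when shut in the top view, −49 mm in the side view (−48 expected). Both pushes ended on the 15 N force stop.
- **Pieces:** the deck is empty and all three pieces lie inside the pan, about 40–50 mm on the spout side of its middle. The star rests partly on the heart. I estimated their heights rather than measuring them.
- **Pan:** its corners had moved no more than about 2–3 mm, which is within my reading error. I saw no tilt, though I did not measure it.
- **Scissors, marker and ribbon:** the marker, the ribbon and the visible part of the scissors look where they were in the side view. I did not measure them.

**Disagreement between cameras:** the side camera put the knob's y about 15 mm off (−124 instead of −140 mm). I relied on the top camera, and the moves agreed with it: touching the deck gave z = 0.1004 m, and the gate stopped close to where it should at both ends.

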